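Candle from the keepsake box onto the candlestick

TASK

Slide the box's flush cover fully open, lift the square candle out and put it down on the bare tabletop beside the box, letting go of it. Then take it anew and stand it upright, flame up, in the middle of the candlestick's narrow plate, without dropping it. Leave the cover open, the candlestick where it stands, and the mug, remote control and glass bowl undisturbed.

Things in the scene. Friction and masses are not known exactly. Their poses are not given: they have to be found in the camera images.
- box: Fixed brown wooden box, 135 (its x) x 250 (its y) x 64 mm high, walls 10 mm, floor 6 mm thick. Origin: centre of its underside. A 10 mm wall across its middle, 54 mm high, parts it into two wells, each 115 (x) x 110 mm (y). The well on the -y side holds the candle and is covered at the start; the one on the +y side is open and stores four tealights up to 23 mm above the table (fixed).
- cover (a joint): Travel of the box's sliding cover along the box's +y, in m: 0 = over the candle's well, 0.115 = fully open, over the tealights. It starts nearly shut (0 to 0.015). No spring; about 1.5 N of friction holds it wherever it is left.
- cover_top (a point): Centre of the cover's upper face. The cover is a plain pale plywood board, 113 x 113 x 6 mm, without handle, 63 mm above the table and between the box's walls, which stand 1 mm higher. To move it, press down on it (5 to 20 N) with the shut fingertips and drag along the box's y.
- box_well (a point): Centre of the candle's well, on its floor (6 mm above the table).
- candle: Loose ivory flameless pillar candle, a square block 40 x 40 mm and 76 mm long, about 0.11 kg, with a small plastic flame (10 mm wide, 11 mm long) on its top end. Origin: centre of the wax block. Its x axis runs along its length, from foot to flame. It starts lying on a flat side on the floor of the covered well, lengthwise along the box's y, flame towards +y.
- candle_foot (a point): Centre of the candle's square foot face, 38 mm from the candle's origin along its -x.
- candlestick: Loose heavy steel candlestick, about 0.85 kg, standing free: round base 92 mm wide and 12 mm high, 18 mm stem, and on top a flat round plate 46 mm wide and 7 mm thick, without rim or spike. 110 mm high. Origin: centre of its underside.
- plate_top (a point): Centre of the candlestick plate's upper face, 110 mm above the table.
- mug: Orange mug, 84 mm wide, 90 mm high, handle to its +y. Origin: centre of its underside. Leave alone. It and the candlestick stand on the robot's right and may have swapped places.
- remote: Grey remote control lying flat, 45 (x) x 160 (y) x 18 mm. Origin: centre of its underside. Leave alone.
- glass_bowl: Clear glass bowl, 90 mm wide, 75 mm high. Origin: centre of its underside. Leave alone.
Mind the look-alikes: they are no part of the job. Leave any blue, purple or yellow look-alike of the candlestick alone.

How it is judged:
By the outcome, as a careful person would: the job done as asked, in the order asked, and still so for the second after the job is handed in, with the robot touching nothing.
It also fails if it takes over 64 s, if anything falls off the work surface, if the arm or the gripper's body presses on something with over 40 N, if the wrist force passes 120 N, or if a joint passes its speed limit or range.

ROBOT

A 6-joint arm with a two-finger parallel gripper is mounted at the origin on the work surface. World frame = base frame: x ahead of the robot, y to its left, z up, the work surface at z = 0. Lengths are in m, angles in degrees, forces in N, time in s.
With the tool pointing down it reaches from about 0.25 to 0.775 m from the base axis. Payload 4 kg.
Tool frame: the origin (TCP) lies at the very end of the fingers, on their centre line; the grasp point (between the pads) lies 19 mm behind it; z points along the fingers, y is the line along which they close (so a half turn about z gives the same grasp; the last joint's range is limited). The gripper opens to 85 mm and grips with 20 to 120 N. Pads are 22 mm wide; open, the fingers measure 114 mm over their backs; the gripper's body (76 mm by 85 mm) begins 54 mm behind the grasp point. The pads swing forward as they close: fully open they stand 13 mm farther back than shut.
Start: joints at [-73.86, 4.996, 78.535, -0, 96.463, -5.907], TCP at [0.206, -0.51, 0.231] pointing down, gripper open.
Joint ranges: [-177.83, 177.83], [-43.37, 116.18], [15.69, 146.23], [-61.86, 241.86], [9.47, 152.12], [-147.06, 147.06]. Speed limits (degrees/s): [159.86, 159.86, 180, 180, 180, 180].

INTERFACE

Orientations are given as [roll, pitch, yaw] about the fixed x, y, z axes, in that order (R = Rz(yaw) Ry(pitch) Rx(roll)).
In Python, from workcell import arm gives the robot as it stands.
- The arm moves only by the tool move_arm, never from a script. Its argument "targets" is one flat list of numbers, 7 for each row, row after row: the shift along the tool's x, y, z in units of 25 mm (1.0 is 25 mm), then the turn, a rotation vector about the tool's x, y, z in rad, then the gripper's target within -1 to 1 (shut at 1, half-way at 0, fully open at -1). A call has 1 to 20 rows; each row shifts and turns the commanded pose from where the row before left it, along the tool's axes as they then stand; what a row does not reach is not made up. A row lasts 1/10 s, in which the tool goes at most 50 mm and 8.59 degrees, less where a joint would pass 70% of its speed; a pose out of reach is approached as far as the arm can. A call is refused whole if a number of a shift passes 1 or a number of a turn 0.15, either way. A call with a gripper value outside its range is refused whole. The fingers move at their own pace and stop on an object; the grip force is fixed at half the most. Time passes only in rows, so rows that do not move let the fingers close. It gives the time, the measured TCP pose, the force, the opening and the grip force at its end, in the units of the state.
- arm.get_state(): the state, without advancing time (a new reading comes with each control period).
- arm.snapshot(name): name is "scene" or "side" or "wrist"; returns the picture (420x560x3 uint8, red, green, blue); there is no depth.
- arm.calibration(name): a dict with "mtx" (3x3 intrinsics, pixels), "rvec" (rotation vector, rad) and "tvec" (3), from world to camera coordinates, as OpenCV has them. Camera axes: x right, y down, z forward; pixel columns grow to the right and rows downward; lengths in m; the calibration is good to about 2 mm. A picture is of the moment at which its call begins: read the wrist's pose just before it. calibration takes no time and is no camera call; for the wrist camera it gives the pose at the moment of the call.
- arm.finish_job(): hands the job in; it is judged then, once.
The state is a dict: "time": time; "joints": joint angles; "qd": joint speeds; "effort": joint torques, N m; "eef_pos": TCP position; "orientation": TCP orientation; "ft_force": force on the tool from outside, world axes, zero at the start; "ft_torque": the same for the moment, N m; "finger_gap": finger opening in m; "grip_force": force on a finger pad.
Only numpy, scipy, OpenCV 4.12 (cv2) and the standard library are available. Lean on these libraries where they do the work, as an engineer would, in place of code of your own. Each camera call takes 0.05 s, during which the arm holds its last target. There are 200 camera calls.

## Working session

There is one attempt and no reset: what is moved stays moved. The work goes in short steps, Python scripts to look and compute and a tool call to move; the robot and the scene stay as the last step left them, time stands still between calls to the robot, and variables do not carry over. Pictures are saved under pics/ and viewed, at most 10 in all, crops included, and the job is handed in when it is done.

Besides the shell and the picture viewer there is one more tool, called after "Emit:" as a command line: name --argument value ..., lists and objects as JSON in quotes. move_arm: Moves the arm, as the interface text tells. Its arguments: {"type":"object","properties":{"targets":{"type":"array","items":{"type":"number"}}},"required":["targets"]}

```bash
ls; mkdir -p pics; cat > h.py <<'E'
import numpy as np, cv2
from workcell import arm
from scipy.spatial.transform import Rotation as R
def snap(n,f):
    c=arm.calibration(n); im=arm.snapshot(n); cv2.imwrite(f'pics/{f}.png',im[:,:,::-1]); np.savez(f'pics/{f}.npz',m=c['mtx'],r=np.array(c['rvec'],float),t=np.array(c['tvec'],float)); return im
def ray(f,uv,z):
    d=np.load(f'pics/{f}.npz'); Rm=cv2.Rodrigues(d['r'])[0]; o=-Rm.T@d['t'].ravel()
    uv=np.atleast_2d(np.array(uv,float)); v=(np.linalg.inv(d['m'])@np.c_[uv,np.ones(len(uv))].T).T@Rm
    return o+v*((z-o[2])/v[:,2])[:,None]
def proj(f,P):
    d=np.load(f'pics/{f}.npz'); return cv2.projectPoints(np.atleast_2d(np.array(P,float)),d['r'],d['t'],d['m'],None)[0][:,0]
def st():
    s=arm.get_state(); print({k:np.round(s[k],4).tolist() for k in('time','eef_pos','orientation','ft_force','finger_gap','grip_force','joints')}); return s
E
python3 - <<'E'
from h import *
st()
a=snap('scene','s0');b=snap('side','d0');c=snap('wrist','w0')
cv2.imwrite('pics/all0.png',cv2.resize(np.hstack([a,b])[:,:,::-1],(800,300)))
E
```

```text
pics
{'time': 0.0, 'eef_pos': [0.2063, -0.5093, 0.2301], 'orientation': [-179.8724, -0.0125, 22.0483], 'ft_force': [0.0917, 0.8629, 0.5892], 'finger_gap': 0.0853, 'grip_force': 0.0, 'joints': [-73.8587, 5.04, 78.6263, -0.0007, 96.462, -5.9072]}
```

View pics/s0.png

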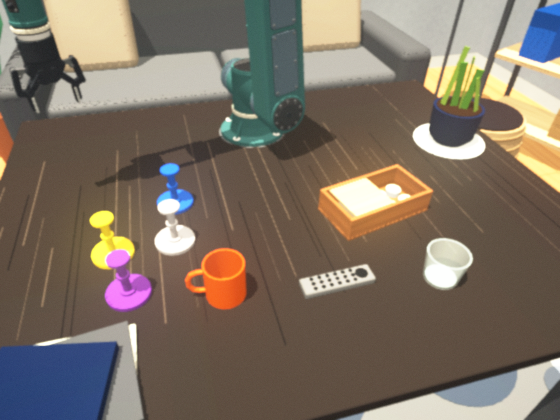

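View pics/d0.png

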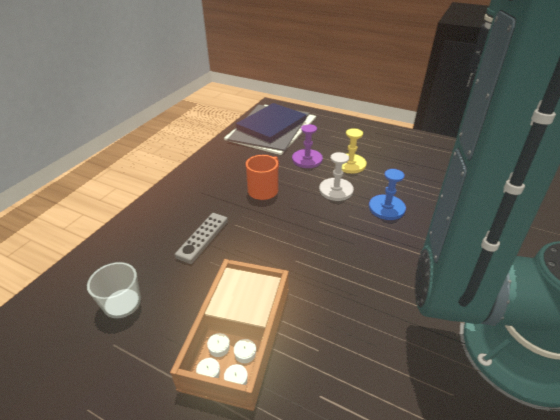

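The scene shows four candlesticks: white-grey (172,228), blue (172,190), yellow (108,240) and purple (125,280). The uncoloured one fits "steel". The box is at (375,200) with its cover half at (362,195). In the side view the grey stick is at (338,175), and the box runs from (226,263) to (252,400). I'll enlarge to confirm.

```bash
python3 - <<'E'
from h import *
s=cv2.imread('pics/s0.png');d=cv2.imread('pics/d0.png')
z=lambda i,x,y,w,h:cv2.resize(i[y:y+h,x:x+w],(400,300),interpolation=cv2.INTER_CUBIC)
cv2.imwrite('pics/c0.png',np.vstack([np.hstack([z(s,130,180,100,75),z(s,310,155,132,99)]),np.hstack([z(d,300,130,100,75),z(d,155,255,208,156)])]))
# plate/base of white candlestick: low saturation bright
for f,im,(x,y,w,h) in(('s0',s,(150,195,50,60)),('d0',d,(315,148,42,55))):
    hsv=cv2.cvtColor(im,cv2.COLOR_BGR2HSV);m=((hsv[...,1]<70)&(hsv[...,2]>110)).astype(np.uint8)
    k=np.zeros_like(m);k[y:y+h,x:x+w]=m[y:y+h,x:x+w]
    for r in range(y,y+h,2):
        c=np.where(k[r])[0]
        print(f,r,c.min() if len(c) else 0,c.max() if len(c) else 0)
E
```

```text
s0 195 151 157
s0 197 151 157
s0 199 150 199
s0 201 150 198
s0 203 151 197
s0 205 150 198
s0 207 150 199
s0 209 151 199
s0 211 153 199
s0 213 151 199
s0 215 155 199
s0 217 154 199
s0 219 159 199
s0 221 156 198
s0 223 159 198
s0 225 161 198
s0 227 160 196
s0 229 160 192
s0 231 158 193
s0 233 156 194
s0 235 155 195
s0 237 154 195
s0 239 154 196
s0 241 154 195
s0 243 154 194
s0 245 154 194
s0 247 155 192
s0 249 156 190
s0 251 158 187
s0 253 161 184
d0 148 0 0
d0 150 316 317
d0 152 320 344
d0 154 322 346
d0 156 330 348
d0 158 323 348
d0 160 322 347
d0 162 333 345
d0 164 321 341
d0 166 327 340
d0 168 317 340
d0 170 323 341
d0 172 330 343
d0 174 332 343
d0 176 315 346
d0 178 321 353
d0 180 322 348
d0 182 320 350
d0 184 319 352
d0 186 318 353
d0 188 318 354
d0 190 319 353
d0 192 319 353
d0 194 321 351
d0 196 324 350
d0 198 326 347
d0 200 333 342
d0 202 0 0
```

View pics/c0.png

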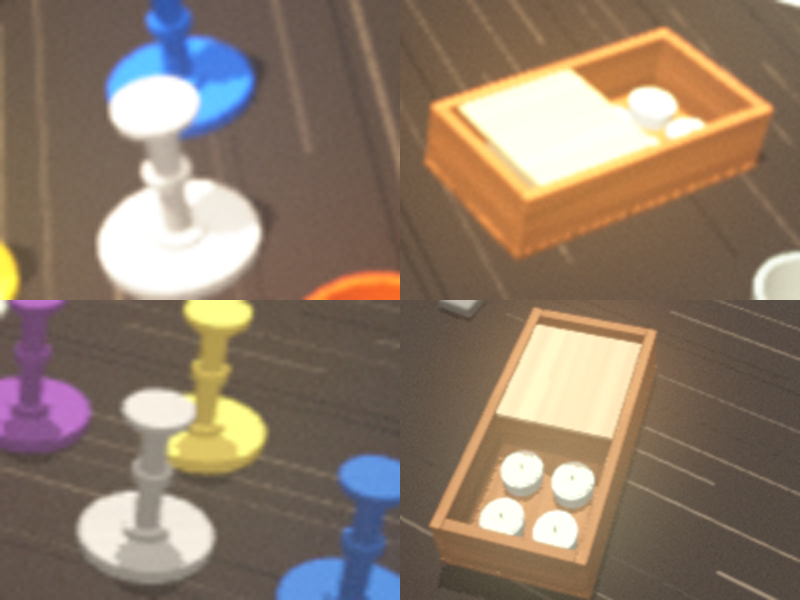

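The crop confirms the uncoloured grey candlestick as the steel one: its plate top is at about scene (168.7,205.3) and side (340,156.7). The box rim corners are clear in both views.

```bash
python3 - <<'E'
from h import *
P1=ray('s0',[(168.7,205.3)],.11);P2=ray('d0',[(340,156.7)],.11);print(P1,P2)
c=np.array([(32,105),(265,28),(373,106),(122,197)])*.33+[310,155]
a=ray('s0',c,.064)
e=np.array([(135,10),(257,30),(186,268),(33,225)])/1.923+[155,255]
b=ray('d0',e,.064)
for q in(a,b):
    print(q.round(4)); print(q.mean(0), np.linalg.norm(np.diff(np.r_[q,q[:1]],axis=0),axis=1), cv2.minAreaRect(q[:,:2].astype(np.float32)))
for n in['mug','remote','bowl']:pass
print('remote',ray('s0',[(337,280)],.018),'mug',ray('s0',[(225,257)],.09),'bowl',ray('s0',[(447,253)],.075))
E
```

```text
[[ 0.47589464 -0.29314649  0.11      ]] [[ 0.47584371 -0.29565837  0.11      ]]
[[0.4472 0.0755 0.064 ]
 [0.3904 0.3169 0.064 ]
 [0.5173 0.3493 0.064 ]
 [0.5726 0.1025 0.064 ]]
[0.48187674 0.2110451  0.064     ] [0.24795625 0.13099293 0.2528465  0.12832872] ((0.48108935356140137, 0.21157097816467285), (0.1309371441602707, 0.25284647941589355), 12.632613182067871)
[[0.5709 0.1088 0.064 ]
 [0.4428 0.0753 0.064 ]
 [0.3856 0.3203 0.064 ]
 [0.5154 0.3469 0.064 ]]
[0.47866331 0.2128392  0.064     ] [0.13241657 0.25160983 0.13256087 0.24445938] ((0.4786871075630188, 0.21289050579071045), (0.1325102001428604, 0.25160983204841614), 13.136292457580566)
remote [[0.69745732 0.02628957 0.018     ]] mug [[ 0.64209723 -0.19852927  0.09      ]] bowl [[0.73017527 0.25068496 0.075     ]]
```

Emit:
move_arm --targets '[1, -1, 0, 0, 0, 0, 1, 1, -1, 0, 0, 0, 0, 1, 1, -1, 0, 0, 0, 0, 1, 1, -1, 0, 0, 0, 0, 1, 1, -1, 0, 0, 0, 0, 1, 1, -1, 0, 0, 0, 0, 1, 1, -1, 0, 0, 0, 0, 1, 1, -1, 0, 0, 0, 0, 1, 1, -1, 0, 0, 0, 0, 1, 1, -1, 0, 0, 0, 0, 1, 1, -1, 0, 0, 0, 0, 1, 1, -1, 0, 0, 0, 0, 1, 1, -1, 0, 0, 0, 0, 1, 1, -1, 0, 0, 0, 0, 1, 1, -1, 0, 0, 0, 0, 1, 1, -1, 0, 0, 0, 0, 1, 1, -1, 0, 0, 0, 0, 1, 1, -1, 0, 0, 0, 0, 1, 1, -1, 0, 0, 0, 0, 1, 1, -1, 0, 0, 0, 0, 1]'

```text
time: 2.15
eef_pos: [0.4823, 0.1428, 0.2309]
orientation: [180.0, 0.0, 22.1]
ft_force: [-0.1, -0.2, 0.4]
finger_gap: 0.0002
grip_force: 0.0
```

Emit:
move_arm --targets '[0, 0, 0, 0, 0, -0.141, 1, 0, 0, 0, 0, 0, -0.141, 1, 0, 0, 0, 0, 0, -0.141, 1, 0, 0, 0, 0, 0, -0.141, 1, 0, 0, 0, 0, 0, -0.141, 1, 0, 0, 0, 0, 0, -0.141, 1, 0, 0, 0, 0, 0, -0.141, 1, 0, 0, 0, 0, 0, -0.141, 1, 0, 0, 0, 0, 0, -0.141, 1, 0, 0, 0, 0, 0, -0.141, 1]'

```text
time: 3.15
eef_pos: [0.482, 0.1413, 0.2308]
orientation: [-179.9, 0.0, 103.2]
ft_force: [1.1, 0.4, 0.4]
finger_gap: 0.0
grip_force: 0.0
```

```bash
python3 - <<'E'
from h import *
st(); snap('wrist','w1')
E
```

```text
{'time': 3.15, 'eef_pos': [0.482, 0.1413, 0.2308], 'orientation': [-179.9482, 0.0035, 103.1676], 'ft_force': [1.0937, 0.4367, 0.3968], 'finger_gap': 0.0, 'grip_force': 0.0, 'joints': [9.8702, -1.0754, 84.8491, -0.0065, 96.2778, -3.2981]}
```

View pics/w1.png

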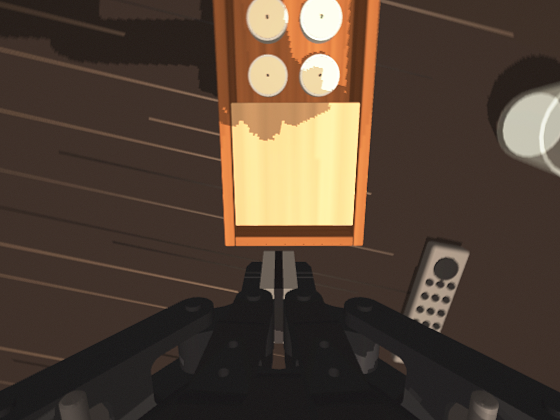

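The wrist view shows the cover at (232..359, 103..226), already slightly open at its lower edge, and the box's -y rim at row ~241.

```bash
python3 - <<'E'
from h import *
q=ray('w1',[(232,103),(359,103),(353,226),(234,226)],.063);print(q.round(4),q.mean(0))
r=ray('w1',[(226,245),(364,245),(378,0),(214,0)],.064);print(r.round(4), np.degrees(np.arctan2(*(r[2]-r[1])[[1,0]])),np.degrees(np.arctan2(*(r[3]-r[0])[[1,0]])))
th=np.radians(103.2);X=np.array([np.cos(th),np.sin(th)]);Y=np.array([np.sin(th),-np.cos(th)])
d=q.mean(0)[:2]-[.482,.1413];print(d@X,d@Y)
m=r[:2].mean(0)[:2];print('boxcentre',m+X*.125)
E
```

```text
[[0.4245 0.2081 0.063 ]
 [0.5323 0.2331 0.063 ]
 [0.5593 0.1235 0.063 ]
 [0.4478 0.0976 0.063 ]] [0.49099488 0.16558777 0.063     ]
[[0.444  0.077  0.064 ]
 [0.575  0.1074 0.064 ]
 [0.5241 0.3124 0.064 ]
 [0.3956 0.2826 0.064 ]] 103.93817790029388 103.27096903140934
0.02159207070171893 0.014303353513858318
boxcentre [0.48096428 0.21394034]
```

Emit:
move_arm --targets '[0.86, 0.52, 0.6, 0, 0, 0, 1, 0, 0, 1, 0, 0, 0, 1, 0, 0, 1, 0, 0, 0, 1, 0, 0, 1, 0, 0, 0, 1, 0, 0, 1, 0, 0, 0, 1, 0, 0, 1, 0, 0, 0, 1, 0, 0, 0.6, 0, 0, 0, 1, 0, 0, 0.3, 0, 0, 0, 1, 0, 0, 0, 0, 0, 0, 1]'

```text
time: 4.1
eef_pos: [0.4892, 0.165, 0.0675]
orientation: [-179.8, 0.0, 102.8]
ft_force: [0.1, -0.2, 0.3]
finger_gap: -0.0002
grip_force: 0.0
```

Emit:
move_arm --targets '[0, 0, 0.12, 0, 0, 0, 1, 0, 0, 0.08, 0, 0, 0, 1, 0, 0, 0, 0, 0, 0, 1]'

```text
time: 4.4
eef_pos: [0.4905, 0.1653, 0.0644]
orientation: [179.9, 0.0, 102.8]
ft_force: [-0.2, 0.6, -0.3]
finger_gap: -0.0002
grip_force: 0.0
```

Emit:
move_arm --targets '[0, 0, 0.06, 0, 0, 0, 1, 0, 0, 0.04, 0, 0, 0, 1, 0, 0, 0, 0, 0, 0, 1]'

```text
time: 4.7
eef_pos: [0.4907, 0.1653, 0.063]
orientation: [179.9, 0.0, 102.8]
ft_force: [-1.4, -1.1, 5.1]
finger_gap: 0.0004
grip_force: 2.9
```

Emit:
move_arm --targets '[0, 0, 0.03, 0, 0, 0, 1, 0, 0, 0, 0, 0, 0, 1]'

```text
time: 4.9
eef_pos: [0.4907, 0.1653, 0.063]
orientation: [179.9, 0.0, 102.8]
ft_force: [-3.4, -0.9, 9.8]
finger_gap: 0.0001
grip_force: 4.5
```

Emit:
move_arm --targets '[0.2, 0, 0, 0, 0, 0, 1, 0.4, 0, 0, 0, 0, 0, 1, 0.4, 0, 0, 0, 0, 0, 1, 0.4, 0, 0, 0, 0, 0, 1, 0.4, 0, 0, 0, 0, 0, 1]'

```text
time: 5.4
eef_pos: [0.4806, 0.209, 0.063]
orientation: [179.9, 0.1, 102.8]
ft_force: [-2.6, -3.0, 9.1]
finger_gap: -0.0003
grip_force: 4.5
```

Emit:
move_arm --targets '[0.4, 0, 0, 0, 0, 0, 1, 0.4, 0, 0, 0, 0, 0, 1, 0.4, 0, 0, 0, 0, 0, 1, 0.4, 0, 0, 0, 0, 0, 1, 0.4, 0, 0, 0, 0, 0, 1, 0.4, 0, 0, 0, 0, 0, 1, 0.3, 0, 0, 0, 0, 0, 1, 0.1, 0, 0, 0, 0, 0, 1]'

```text
time: 6.2
eef_pos: [0.4663, 0.2768, 0.063]
orientation: [179.8, 0.2, 102.9]
ft_force: [0.3, -5.4, 7.4]
finger_gap: -0.0001
grip_force: 3.7
```

Emit:
move_arm --targets '[0, 0, -0.6, 0, 0, 0, 1, 0, 0, -1, 0, 0, 0, 1, -1, 0, -1, 0, 0, 0, -0.4, -1, 0, -1, 0, 0, 0, -0.4, -1, 0, -1, 0, 0, 0, -0.4, -1, 0, -1, 0, 0, 0, -0.4, -1, 0, -1, 0, 0, 0, -0.4, -1, 0, 0, 0, 0, 0, -0.4, -1, 0, 0, 0, 0, 0, -0.4, -1, 0, 0, 0, 0, 0, -0.4, 0, 0, 0, 0, 0, 0, -0.4]'

```text
time: 7.3
eef_pos: [0.5095, 0.0798, 0.2257]
orientation: [180.0, 0.1, 102.6]
ft_force: [0.3, 1.2, -0.3]
finger_gap: 0.0599
grip_force: 0.0
```

```bash
python3 - <<'E'
from h import *
st(); snap('wrist','w2')
E
```

```text
{'time': 7.3, 'eef_pos': [0.5095, 0.0798, 0.2257], 'orientation': [179.9758, 0.0801, 102.6056], 'ft_force': [0.3002, 1.1735, -0.294], 'finger_gap': 0.0599, 'grip_force': 0.0, 'joints': [2.6472, 0.6627, 83.691, -0.0751, 95.6087, -9.9658]}
```

View pics/w2.png

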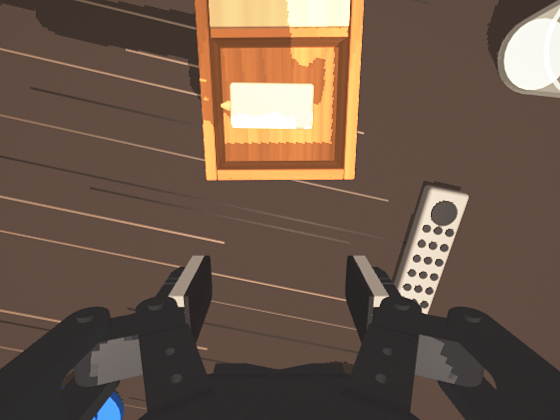

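The cover is fully open. Unexpectedly, the candle lies along the box's x, with the block at (230..313, 83..129) and the flame at (222,105) towards box -x. I'll measure it and test the tilt direction.

Emit:
move_arm --targets '[0, 0, 0, 0, 0.15, 0, -0.4, 0, 0, 0, 0, 0, 0, -0.4]'

```text
time: 7.55
eef_pos: [0.5093, 0.0808, 0.225]
orientation: [-179.9, -8.6, 102.6]
ft_force: [-0.7, -0.7, -0.5]
finger_gap: 0.0599
grip_force: 0.0
```

```bash
python3 - <<'E'
from h import *
st()
q=ray('w2',[(230,83),(313,84),(313,129),(231,129)],.046);print(q.round(4),q.mean(0))
m=q.mean(0)[:2]-[.480,.213];t=np.radians(13.2);Xb=np.array([np.cos(t),np.sin(t)]);Yb=np.array([-np.sin(t),np.cos(t)])
print('in box',m@Xb,m@Yb, 'dirs',np.degrees(np.arctan2(*(q[1]-q[0])[[1,0]])),np.degrees(np.arctan2(*(q[2]-q[3])[[1,0]])))
print(ray('w2',[(222,105)],.026))
r=ray('w2',[(207,180),(355,180)],.064);print(r,r.mean(0)[:2]+Yb*.125)
E
```

```text
{'time': 7.55, 'eef_pos': [0.5093, 0.0808, 0.225], 'orientation': [-179.9462, -8.6256, 102.6219], 'ft_force': [-0.7046, -0.7387, -0.5249], 'finger_gap': 0.0599, 'grip_force': 0.0, 'joints': [-2.5695, 1.4528, 83.381, 8.3784, 97.4159, -14.2756]}
[[0.4467 0.1633 0.046 ]
 [0.519  0.1785 0.046 ]
 [0.5286 0.1406 0.046 ]
 [0.4547 0.1242 0.046 ]] [0.48725518 0.15167204 0.046     ]
in box -0.006940803850128751 -0.06136433555602201 dirs 11.844532727968389 12.489642388347585
[[0.43979861 0.14303404 0.026     ]]
[[0.44371934 0.07648231 0.064     ]
 [0.5748258  0.1055107  0.064     ]] [0.48072871 0.21269386]
```

Emit:
move_arm --targets '[0, 0, 0, 0, -0.15, 0, -0.4, 0, 0, 0, 0, 0, -0.1422, -0.4, 0, 0, 0, 0, 0, -0.1422, -0.4, 0, 0, 0, 0, 0, -0.1422, -0.4, 0, 0, 0, 0, 0, -0.1422, -0.4, 0, 0, 0, 0, 0, -0.1422, -0.4, 0, 0, 0, 0, 0, -0.1422, -0.4, 0, 0, 0, 0, 0, -0.1422, -0.4, 0, 0, 0, 0, 0, -0.1422, -0.4, 0, 0, 0, 0, 0, -0.1422, -0.4, 0, 0, 0, 0, 0, -0.1422, -0.4, 0, 0, 0, 0, 0, -0.1422, -0.4, 0.24, 1, 1, 0, 0, 0, -0.4, 0, 1, 1, 0, 0, 0, -0.4, 0, 1, 1, 0, 0, 0, -0.4, 0, 0, 1, 0, 0, 0, -0.4, 0, 0, 0, 0, 0, 0, -0.4]'

```text
time: 9.25
eef_pos: [0.4835, 0.1554, 0.1215]
orientation: [-179.9, -0.5, -167.4]
ft_force: [0.1, 0.4, -0.8]
finger_gap: 0.0597
grip_force: 0.0
```

Emit:
move_arm --targets '[-0.12, -0.18, 0.5, 0, -0.009, 0, -0.4, 0, 0, 1, 0, 0, 0, -0.4, 0, 0, 1, 0, 0, 0, -0.4, 0, 0, 0.7, 0, 0, 0, -0.4, 0, 0, 0.5, 0, 0, 0, -0.4, 0, 0, 0.4, 0, 0, 0, -0.4, 0, 0, 0.2, 0, 0, 0, -0.4, 0, 0, 0, 0, 0, 0, -0.4]'

```text
time: 10.05
eef_pos: [0.4917, 0.1507, 0.018]
orientation: [-180.0, 0.5, -167.5]
ft_force: [0.3, -0.3, -1.1]
finger_gap: 0.0597
grip_force: 0.0
```

Emit:
move_arm --targets '[0, 0, 0, 0, 0, 0, 1, 0, 0, 0, 0, 0, 0, 1, 0, 0, 0, 0, 0, 0, 1, 0, 0, 0, 0, 0, 0, 1, 0, 0, 0, 0, 0, 0, 1, 0, 0, 0, 0, 0, 0, 1]'

```text
time: 10.65
eef_pos: [0.4927, 0.1508, 0.0193]
orientation: [-180.0, 0.7, -167.5]
ft_force: [0.2, 0.4, 5.2]
finger_gap: 0.0389
grip_force: 61.6
```

Emit:
move_arm --targets '[0, 0, -0.4, 0, 0, 0, 1, 0, 0, -1, 0, 0, 0, 1, 0, 0, -1, 0, 0, 0, 1, 0, 0, -1, 0, 0, 0, 1, 0, 0, -1, 0, 0, 0, 1, 0, 0, -0.6, 0, 0, 0, 1, 0, 0, 0, 0, 0, 0.137, 1, 0, 0, 0, 0, 0, 0.137, 1, 0, 0, 0, 0, 0, 0.137, 1, 0, 0, 0, 0, 0, 0.137, 1, 0, 0, 0, 0, 0, 0.137, 1, 0, 0, 0, 0, 0, 0.137, 1, 0, 0, 0, 0, 0, 0.137, 1, 0, 0, 0, 0, 0, 0.137, 1, 0, 0, 0, 0, 0, 0.137, 1, 0, 0, 0, 0, 0, 0.137, 1, 0, 0, 0, 0, 0, 0.137, 1, 0, 0, 0, 0, 0, 0.137, 1, 0, 0, 0, 0, 0, 0.137, 1, 0, 0, 0, 0, 0, 0.137, 1]'

```text
time: 12.65
eef_pos: [0.4898, 0.1503, 0.1426]
orientation: [179.6, -0.1, 82.2]
ft_force: [0.3, 0.6, 0.4]
finger_gap: 0.0388
grip_force: 62.1
```

Emit:
move_arm --targets '[-1, -0.1, 0, 0, 0, 0, 1, -1, -0.1, 0, 0, 0, 0, 1, -1, -0.1, 0, 0, 0, 0, 1, -1, -0.1, 0, 0, 0, 0, 1, -1, -0.1, 0, 0, 0, 0, 1, -1, -0.1, 0, 0, 0, 0, 1, -1, 0, 0, 0, 0, 0, 1, -1, 0, 0, 0, 0, 0, 1, -0.6, 0, 0, 0, 0, 0, 1, 0, 0, 0, 0, 0, 0, 1]'

```text
time: 13.65
eef_pos: [0.447, -0.0622, 0.142]
orientation: [179.6, -0.1, 82.4]
ft_force: [-0.1, 0.3, -0.4]
finger_gap: 0.0392
grip_force: 62.1
```

```bash
python3 - <<'E'
from h import *
st(); snap('side','d3')
E
```

```text
{'time': 13.65, 'eef_pos': [0.447, -0.0622, 0.142], 'orientation': [179.6032, -0.1481, 82.3907], 'ft_force': [-0.0793, 0.3012, -0.3699], 'finger_gap': 0.0392, 'grip_force': 62.1227, 'joints': [-15.2729, -5.9895, 99.6501, 0.2002, 85.966, -7.6766]}
```

View pics/d3.png

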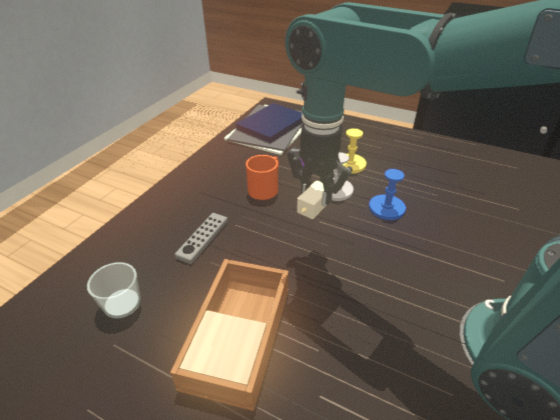

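The cover sits over the tealights, and the candle is held level with its flame at (304,210). I'll lower it now.

Emit:
move_arm --targets '[0, 0, 1, 0, 0, 0, 1, 0, 0, 1, 0, 0, 0, 1, 0, 0, 1, 0, 0, 0, 1, 0, 0, 1, 0, 0, 0, 1, 0, 0, 0.6, 0, 0, 0, 1, 0, 0, 0.3, 0, 0, 0, 1, 0, 0, 0.1, 0, 0, 0, 1, 0, 0, 0, 0, 0, 0, 1]'

```text
time: 14.5
eef_pos: [0.4493, -0.0602, 0.0176]
orientation: [179.5, -0.2, 82.6]
ft_force: [0.5, -0.1, -0.9]
finger_gap: 0.039
grip_force: 62.2
```

Emit:
move_arm --targets '[0, 0, 0.08, 0, 0, 0, 1, 0, 0, 0, 0, 0, 0, 1]'

```text
time: 14.7
eef_pos: [0.4496, -0.0607, 0.016]
orientation: [179.4, -0.2, 82.6]
ft_force: [-0.9, -0.1, -0.5]
finger_gap: 0.0387
grip_force: 62.2
```

Emit:
move_arm --targets '[0, 0, 0.07, 0, 0, 0, 1, 0, 0, 0, 0, 0, 0, 1]'

```text
time: 14.9
eef_pos: [0.4494, -0.0607, 0.0139]
orientation: [179.5, -0.2, 82.6]
ft_force: [0.7, 0.2, -1.5]
finger_gap: 0.0389
grip_force: 62.4
```

Emit:
move_arm --targets '[0, 0, 0.03, 0, 0, 0, 1, 0, 0, 0, 0, 0, 0, 1]'

```text
time: 15.1
eef_pos: [0.4494, -0.0607, 0.0137]
orientation: [179.5, -0.2, 82.6]
ft_force: [-1.8, 0.1, 4.7]
finger_gap: 0.039
grip_force: 63.1
```

Emit:
move_arm --targets '[0, 0, 0, 0, 0, 0, -0.4, 0, 0, 0, 0, 0, 0, -0.4, 0, 0, 0, 0, 0, 0, -0.4, 0, 0, 0, 0, 0, 0, -0.4, 0, 0, -0.8, 0, 0, 0, -0.4, 0, 0, -1, 0, 0, 0, -0.4, 0, 0, -1, 0, 0, 0, -0.4, -1, 0, -1, 0, 0, 0, -0.4, -1, 0, -1, 0, 0, 0, -0.4, -1, 0, -1, 0, 0, 0, -0.4, -1, 0, 0, 0, 0, 0, -0.4, 0, 0, 0, 0, 0, 0, -0.4, 0, 0, 0, 0, 0, 0, -0.4]'

```text
time: 16.4
eef_pos: [0.4345, -0.16, 0.157]
orientation: [179.6, -0.2, 82.5]
ft_force: [0.1, -0.1, -0.3]
finger_gap: 0.0597
grip_force: 0.0
```

```bash
python3 - <<'E'
from h import *
st(); snap('wrist','w4')
E
```

```text
{'time': 16.4, 'eef_pos': [0.4345, -0.16, 0.157], 'orientation': [179.5619, -0.2244, 82.494], 'ft_force': [0.1146, -0.1251, -0.2567], 'finger_gap': 0.0597, 'grip_force': 0.0, 'joints': [-27.4901, -4.9308, 96.9378, 0.3609, 87.6579, -19.9969]}
```

View pics/w4.png

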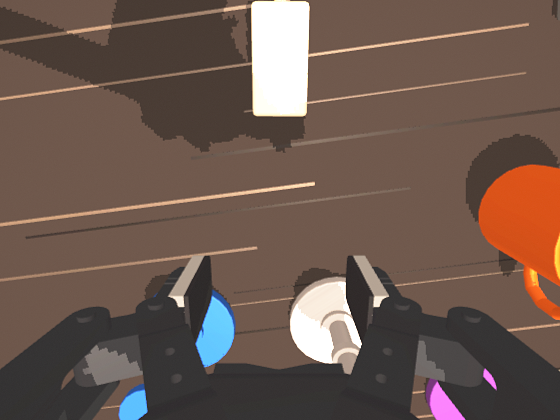

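The candle lies flat on the bare table at (252..308, 2..115), with its flame end up in the image (left of the robot).

```bash
python3 - <<'E'
from h import *
d=np.load('pics/w4.npz');Rm=cv2.Rodrigues(d['r'])[0];print('cam',-Rm.T@d['t'].ravel())
q=ray('w4',[(252,2),(308,2),(306,115),(253,115)],.04);print(q.round(4),q.mean(0));print(ray('w4',[(253,115),(306,115)],0).round(4))
print(np.degrees(np.arctan2(*(q[0]-q[3])[[1,0]])),np.degrees(np.arctan2(*(q[1]-q[2])[[1,0]])))
im=cv2.imread('pics/w4.png');print(im[0:130:6,280].tolist())
# plate of stick seen in s0/d0 ; look-alikes bases
E
```

```text
cam [ 0.44182533 -0.0912984   0.29946945]
[[ 0.436  -0.0166  0.04  ]
 [ 0.4736 -0.0215  0.04  ]
 [ 0.4641 -0.0947  0.04  ]
 [ 0.4255 -0.0895  0.04  ]] [ 0.44980213 -0.05557399  0.04      ]
[[ 0.4229 -0.0893  0.    ]
 [ 0.4675 -0.0952  0.    ]]
81.75763217266679 82.57994415610227
[[234, 255, 255], [255, 255, 255], [255, 255, 255], [255, 255, 255], [255, 255, 255], [255, 255, 255], [255, 255, 255], [255, 255, 255], [255, 255, 255], [255, 255, 255], [255, 255, 255], [255, 255, 255], [255, 255, 255], [255, 255, 255], [255, 255, 255], [255, 255, 255], [255, 255, 255], [255, 255, 255], [255, 255, 255], [246, 255, 255], [53, 61, 74], [52, 60, 74]]
```

Emit:
move_arm --targets '[0, 0, 0, 0, -0.131, 0, -0.4, 0, 0, 0, 0, -0.131, 0, -0.4, 0, 0, 0, 0, -0.131, 0, -0.4, 0, 0, 0, 0, -0.131, 0, -0.4, 1, 0, 0, 0, 0, 0, -0.4, 1, 0, 0, 0, 0, 0, -0.4, 1, 0.06, 0, 0, 0, 0, -0.4, 1, 0, 0, 0, 0, 0, -0.4, 1, 0, 0, 0, 0, 0, -0.4, 1, 0, 0, 0, 0, 0, -0.4, 0.5, 0, 0, 0, 0, 0, -0.4, 0, 0, 0, 0, 0, 0, -0.4]'

```text
time: 17.65
eef_pos: [0.4544, -0.0191, 0.0752]
orientation: [179.6, 29.9, 82.6]
ft_force: [0.8, -0.5, 0.1]
finger_gap: 0.0597
grip_force: 0.0
```

```bash
python3 - <<'E'
from h import *
s=st();Rm=R.from_euler('xyz',s['orientation'],degrees=True)
print(Rm.inv().apply(np.array([.4502,-.0554,.014])-s['eef_pos'])/.025)
print(Rm.as_matrix().round(3))
E
```

```text
{'time': 17.65, 'eef_pos': [0.4544, -0.0191, 0.0752], 'orientation': [179.6476, 29.8842, 82.5678], 'ft_force': [0.8342, -0.4966, 0.1237], 'finger_gap': 0.0597, 'grip_force': 0.0, 'joints': [10.0796, 5.4341, 101.6094, -28.7025, 83.3161, 23.4643]}
[-0.04772861  0.00288076  2.85120314]
[[ 0.112  0.992 -0.058]
 [ 0.86  -0.126 -0.495]
 [-0.498  0.005 -0.867]]
```

Emit:
move_arm --targets '[-0.05, 0, 0.8, 0, 0, 0, -0.4, 0, 0, 0.8, 0, 0, 0, -0.4, 0, 0, 0.7, 0, 0, 0, -0.4, 0, 0, 0.4, 0, 0, 0, -0.4, 0, 0, 0.15, 0, 0, 0, -0.4, 0, 0, 0, 0, 0, 0, -0.4]'

```text
time: 18.25
eef_pos: [0.451, -0.0573, 0.0156]
orientation: [179.4, 29.9, 82.2]
ft_force: [-0.3, -0.5, -0.2]
finger_gap: 0.0599
grip_force: 0.0
```

Emit:
move_arm --targets '[0, 0, 0, 0, 0, 0, 1, 0, 0, 0, 0, 0, 0, 1, 0, 0, 0, 0, 0, 0, 1, 0, 0, 0, 0, 0, 0, 1, 0, 0, 0, 0, 0, 0, 1, 0, 0, 0, 0, 0, 0, 1]'

```text
time: 18.85
eef_pos: [0.4521, -0.0565, 0.0166]
orientation: [179.3, 29.8, 82.2]
ft_force: [0.4, 2.6, 4.8]
finger_gap: 0.039
grip_force: 61.0
```

Emit:
move_arm --targets '[-0.5, 0, -0.867, 0, 0, 0, 1, -0.5, 0, -0.867, 0, 0, 0, 1, -0.5, 0, -0.867, 0, 0, 0, 1, -0.5, 0, -0.867, 0, 0, 0, 1, -0.5, 0, -0.867, 0, 0, 0, 1, -0.5, 0, -0.867, 0, 0, 0, 1, -0.5, 0, -0.867, 0, 0, 0, 1, -0.5, 0, -0.867, 0, 0, 0, 1, 0, 0, 0, 0, 0, 0, 1]'

```text
time: 19.75
eef_pos: [0.4508, -0.0571, 0.219]
orientation: [179.0, 29.8, 82.1]
ft_force: [0.8, -0.5, -0.4]
finger_gap: 0.0388
grip_force: 60.5
```

Emit:
move_arm --targets '[0, 0, 0, 0, 0.131, 0, 1, 0, 0, 0, 0, 0.131, 0, 1, 0, 0, 0, 0, 0.131, 0, 1, 0, 0, 0, 0, 0.131, 0, 1, 0, 0, 0, 0, 0.131, 0, 1, 0, 0, 0, 0, 0.131, 0, 1, 0, 0, 0, 0, 0.131, 0, 1, 0, 0, 0, 0, 0.131, 0, 1, 0, 0, 0, 0, 0.131, 0, 1, 0, 0, 0, 0, 0.131, 0, 1, 0, 0, 0, 0, 0.131, 0, 1, 0, 0, 0, 0, 0.131, 0, 1, 0, 0, 0, 0, 0, 0, 1]'

```text
time: 21.05
eef_pos: [0.4479, -0.0575, 0.2107]
orientation: [-179.7, -60.6, 82.1]
ft_force: [0.2, 0.3, -0.8]
finger_gap: 0.0392
grip_force: 60.5
```

```bash
cat > up.py <<'E'
from h import *
s=st();Rm=R.from_euler('xyz',s['orientation'],degrees=True)
# candle in tool frame from grasp: centre (.450,-.0556,.02), axis az 82.3, tool pose at grasp
R0=R.from_euler('xyz',[179.3,29.8,82.2],degrees=True)
c=R0.inv().apply(np.array([.450,-.0556,.02])-[.4521,-.0565,.0166])
a=R0.inv().apply([np.cos(np.radians(82.3)),np.sin(np.radians(82.3)),0])
C=s['eef_pos']+Rm.apply(c);A=Rm.apply(a);F=C-.038*A
print('centre',C.round(4),'axis',A.round(3),'foot',F.round(4))
T=np.array([.4759,-.2944,.118])
print('to above plate, tool units',Rm.inv().apply(T-F)/.025,'axis fix rotvec tool',Rm.inv().apply(np.cross(A,[0,0,1])),'up',Rm.inv().apply([0,0,1]).round(3))
E
python3 up.py
```

```text
{'time': 21.05, 'eef_pos': [0.4479, -0.0575, 0.2107], 'orientation': [-179.6931, -60.5623, 82.0562], 'ft_force': [0.1537, 0.3496, -0.8049], 'finger_gap': 0.0392, 'grip_force': 60.4991, 'joints': [-45.5685, 9.1533, 95.713, 48.2595, 113.071, -33.9224]}
centre [ 0.4453 -0.0606  0.2113] axis [ 0.006 -0.007  1.   ] foot [ 0.445  -0.0603  0.1733]
to above plate, tool units [-6.39993438  2.47950088 -6.85333009] axis fix rotvec tool [-0.00343434 -0.00631652 -0.00605187] up [ 0.871 -0.003 -0.491]
```

Emit:
move_arm --targets '[-0.5, 0.23, -0.68, 0, 0, 0, 1, -0.5, 0.23, -0.68, 0, 0, 0, 1, -0.5, 0.23, -0.68, 0, 0, 0, 1, -0.5, 0.23, -0.68, 0, 0, 0, 1, -0.5, 0.23, -0.68, 0, 0, 0, 1, -0.5, 0.23, -0.68, 0, 0, 0, 1, -0.5, 0.23, -0.68, 0, 0, 0, 1, -0.5, 0.23, -0.68, 0, 0, 0, 1, -0.5, 0.23, -0.68, 0, 0, 0, 1, -0.5, 0.23, -0.68, 0, 0, 0, 1, -0.2, 0.18, -0.5, 0, 0, 0, 1, 0, 0, 0, 0, 0, 0, 1, 0, 0, 0, 0, 0, 0, 1]'

```text
time: 22.35
eef_pos: [0.4823, -0.2855, 0.194]
orientation: [179.1, -60.1, 83.4]
ft_force: [0.2, -0.4, -0.4]
finger_gap: 0.0392
grip_force: 60.5
```

```bash
python3 up.py; python3 - <<'E'
from h import *
a=snap('scene','s5');b=snap('side','d5')
z=lambda i,x,y:cv2.resize(i[y:y+150,x:x+100],(400,600),interpolation=cv2.INTER_CUBIC)
cv2.imwrite('pics/c5.png',np.hstack([z(a,120,130),z(b,290,70)])[:,:,::-1])
E
```

```text
{'time': 22.35, 'eef_pos': [0.4823, -0.2855, 0.194], 'orientation': [179.0641, -60.1335, 83.4092], 'ft_force': [0.1575, -0.3865, -0.4138], 'finger_gap': 0.0392, 'grip_force': 60.5393, 'joints': [-56.2934, 32.085, 66.8685, 44.0233, 124.4252, -38.2035]}
centre [ 0.4797 -0.2886  0.1946] axis [-0.004  0.002  1.   ] foot [ 0.4799 -0.2887  0.1566]
to above plate, tool units [-1.4625687  -0.14027043  0.55505788] axis fix rotvec tool [0.00188791 0.00111707 0.00330631] up [ 0.867  0.008 -0.498]
```

View pics/c5.png

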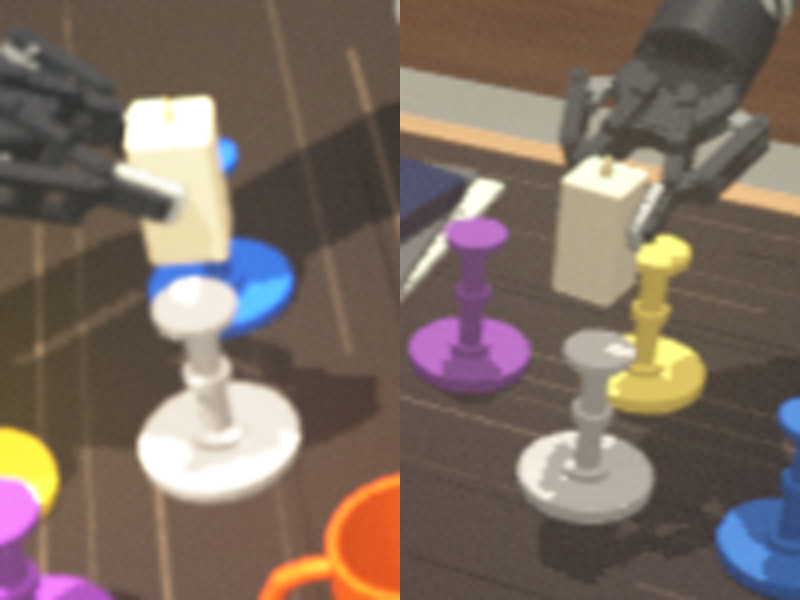

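The candle hangs upright above the plate. Its top face centre is at scene (163,161.2) and side (342.3,115); the plate is at scene (168.8,205.5) and side (340.2,157.2).

```bash
cat > tri.py <<'E'
from h import *
def tri(fs,uvs):
    Ps=[];U=[]
    for f,uv in zip(fs,uvs):
        d=np.load(f'pics/{f}.npz');Ps.append(d['m']@np.c_[cv2.Rodrigues(d['r'])[0],d['t'].ravel()]);U.append(np.array(uv,float))
    x=cv2.triangulatePoints(Ps[0],Ps[1],U[0],U[1]).ravel();return x[:3]/x[3]
E
python3 - <<'E'
from tri import *
print('top',tri(['s5','d5'],[(163,161.2),(342.3,115)]), ray('s5',[(163,161.2)],.2326),ray('d5',[(342.3,115)],.2326))
print('plate',tri(['s5','d5'],[(168.75,205.5),(340.2,157.2)]),ray('s5',[(168.75,205.5)],.11),ray('d5',[(340.2,157.2)],.11))
E
```

```text
top [ 0.48038218 -0.28807715  0.22838461] [[ 0.48903145 -0.28722144  0.2326    ]] [[ 0.4778245  -0.28261951  0.2326    ]]
plate [ 0.47498138 -0.29348329  0.10935664] [[ 0.47662453 -0.29309391  0.11      ]] [[ 0.47455114 -0.29363182  0.11      ]]
```

Emit:
move_arm --targets '[-0.4, -0.08, 0.15, 0, 0, 0, 1, -0.4, -0.08, 0.15, 0, 0, 0, 1, -0.3, 0, 0.12, 0, 0, 0, 1, -0.22, 0, 0.09, 0, 0, 0, 1, 0, 0, 0, 0, 0, 0, 1, 0, 0, 0, 0, 0, 0, 1]'

```text
time: 23.05
eef_pos: [0.4777, -0.291, 0.1588]
orientation: [179.0, -60.2, 83.4]
ft_force: [-0.2, 0.7, -0.9]
finger_gap: 0.0388
grip_force: 60.5
```

```bash
python3 up.py; python3 - <<'E'
from h import *
a=snap('scene','s6');b=snap('side','d6')
z=lambda i,x,y:cv2.resize(i[y:y+100,x:x+67],(400,600),interpolation=cv2.INTER_CUBIC)
cv2.imwrite('pics/c6.png',np.hstack([z(a,138,155),z(b,308,100)])[:,:,::-1])
E
```

```text
{'time': 23.05, 'eef_pos': [0.4777, -0.291, 0.1588], 'orientation': [179.0396, -60.2491, 83.3975], 'ft_force': [-0.2078, 0.6728, -0.8686], 'finger_gap': 0.0388, 'grip_force': 60.5391, 'joints': [-56.87, 34.0228, 68.2717, 42.2686, 122.4218, -41.3555]}
centre [ 0.4751 -0.2941  0.1594] axis [-0.004 -0.     1.   ] foot [ 0.4753 -0.2941  0.1214]
to above plate, tool units [-0.12163528  0.02549073  0.05911322] axis fix rotvec tool [ 0.00198675 -0.00090296  0.00346131] up [ 0.868  0.008 -0.496]
```

View pics/c6.png

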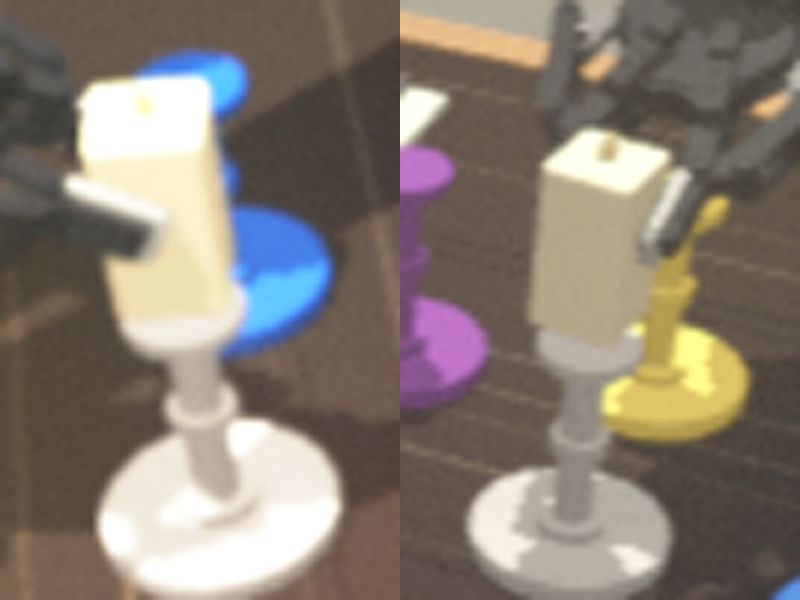

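The candle is just above the plate. In the scene crop its bottom is about x 178 against the plate's 183; in the side crop about 585 against 588. That's nearly centred, so I'll check it numerically.

```bash
python3 - <<'E'
from tri import *
# top face corners in crops -> full px (scale 400/67)
k=67/400
ts=np.mean([(84,92),(207,77),(215,142),(88,160)],0)*k+[138,155]
td=np.mean([(142,165),(193,128),(270,155),(229,192)],0)*k+[308,100]
print('top',tri(['s6','d6'],[ts,td]))
F=np.array([.4753,-.2941,.1214])
for f,o in(('s6',(138,155)),('d6',(308,100))):
    for P in(F+[0,0,.076],F,[.4753,-.2941,.11],[.4755,-.2935,.110],[.4755,-.2935,0.012]): print(f,((proj(f,P)[0]-o)/k).round(1))
E
```

```text
top [ 0.47764045 -0.29369557  0.19474931]
s6 [142.5 104.1]
s6 [175.8 275.6]
s6 [180.5 299.7]
s6 [182.2 299.8]
s6 [219.6 492.5]
d6 [211.6 158.6]
d6 [193.5 318. ]
d6 [191.  340.6]
d6 [190.1 341.1]
d6 [169.6 522.3]
```

Emit:
move_arm --targets '[-0.07, -0.03, 0.04, 0, 0, 0, 1, -0.07, 0, 0.04, 0, 0, 0, 1, 0, 0, 0, 0, 0, 0, 1]'

```text
time: 23.45
eef_pos: [0.4769, -0.2908, 0.1547]
orientation: [179.1, -60.2, 83.4]
ft_force: [0.0, 0.1, -0.7]
finger_gap: 0.0387
grip_force: 60.5
```

Emit:
move_arm --targets '[-0.07, 0, 0.04, 0, 0, 0, 1, -0.035, 0, 0.02, 0, 0, 0, 1, 0, 0, 0, 0, 0, 0, 1]'

```text
time: 23.75
eef_pos: [0.477, -0.2908, 0.1516]
orientation: [179.1, -60.2, 83.4]
ft_force: [0.3, 0.2, -0.5]
finger_gap: 0.0393
grip_force: 60.5
```

Emit:
move_arm --targets '[-0.035, 0, 0.02, 0, 0, 0, 1, -0.035, 0, 0.02, 0, 0, 0, 1, 0, 0, 0, 0, 0, 0, 1]'

```text
time: 24.05
eef_pos: [0.477, -0.2909, 0.1497]
orientation: [179.1, -60.2, 83.4]
ft_force: [-0.3, -0.4, -0.5]
finger_gap: 0.0389
grip_force: 60.5
```

Emit:
move_arm --targets '[-0.035, 0, 0.02, 0, 0, 0, 1, 0, 0, 0, 0, 0, 0, 1]'

```text
time: 24.25
eef_pos: [0.477, -0.2909, 0.1487]
orientation: [179.0, -60.2, 83.4]
ft_force: [0.8, 0.3, 0.1]
finger_gap: 0.039
grip_force: 60.5
```

Emit:
move_arm --targets '[-0.035, 0, 0.02, 0, 0, 0, 1, 0, 0, 0, 0, 0, 0, 1]'

```text
time: 24.45
eef_pos: [0.477, -0.2909, 0.1477]
orientation: [179.0, -60.2, 83.4]
ft_force: [-0.6, 0.2, -0.4]
finger_gap: 0.039
grip_force: 60.5
```

Emit:
move_arm --targets '[-0.02, 0, 0.011, 0, 0, 0, 1, 0, 0, 0, 0, 0, 0, 1]'

```text
time: 24.65
eef_pos: [0.477, -0.2909, 0.1476]
orientation: [179.0, -60.2, 83.5]
ft_force: [-0.2, -0.4, 1.8]
finger_gap: 0.0389
grip_force: 60.6
```

Emit:
move_arm --targets '[0, 0, 0, 0, 0, 0, 0, 0, 0, 0, 0, 0, 0, -0.2, 0, 0, 0, 0, 0, 0, -0.4, 0, 0, 0, 0, 0, 0, -0.4, 0, 0, 0, 0, 0, 0, -0.4, 0, 0, -0.2, 0, 0, 0, -0.4, 0, 0, -0.5, 0, 0, 0, -0.4, 0, 0, -1, 0, 0, 0, -0.4, 0, 0, -1, 0, 0, 0, -0.4, 0, 0, -1, 0, 0, 0, -0.4, 0, 0, -1, 0, 0, 0, -0.4, 0, 0, -0.5, 0, 0, 0, -0.4, 0, 0, 0, 0, 0, 0, -0.4]'

```text
time: 25.95
eef_pos: [0.4613, -0.4052, 0.2129]
orientation: [178.8, -60.0, 83.5]
ft_force: [-0.9, 1.0, 0.1]
finger_gap: 0.0595
grip_force: 0.0
```

```bash
python3 - <<'E'
from h import *
st();a=snap('scene','s7');b=snap('side','d7')
z=lambda i,x,y:cv2.resize(i[y:y+100,x:x+67],(400,600),interpolation=cv2.INTER_CUBIC)
cv2.imwrite('pics/c7.png',np.hstack([z(a,138,155),z(b,308,100)])[:,:,::-1])
E
```

```text
{'time': 25.95, 'eef_pos': [0.4613, -0.4052, 0.2129], 'orientation': [178.7813, -60.0419, 83.5028], 'ft_force': [-0.8685, 0.9515, 0.0701], 'finger_gap': 0.0595, 'grip_force': 0.0, 'joints': [-62.3226, 42.5716, 48.2901, 44.6811, 134.1944, -36.4651]}
```

View pics/c7.png

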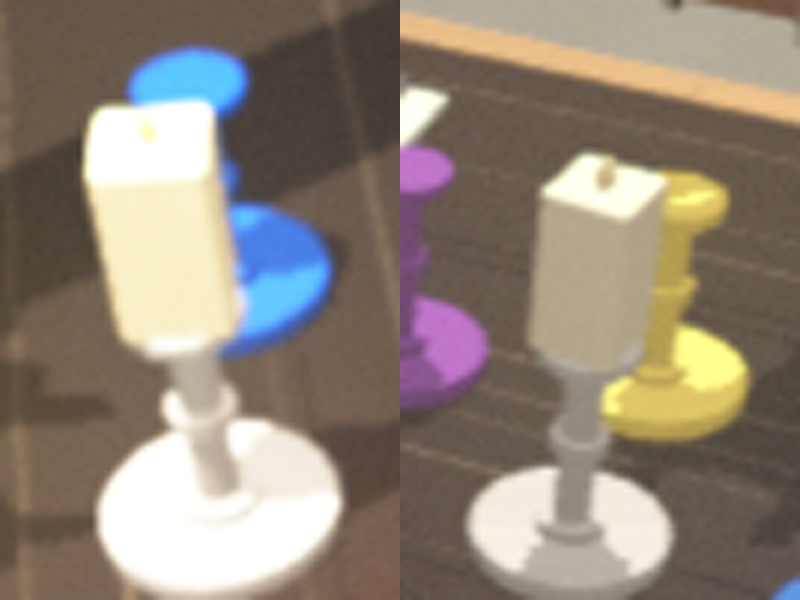

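The candle stands upright and free on the steel stick's plate. Its top face is about (151,141) in the scene half and (206,187) in the side half. I'll check centring numerically.

```bash
python3 - <<'E'
from tri import *
k=67/400
ts=np.mean([(90,108),(209,100),(215,172),(88,180)],0)*k+[138,155]
td=np.mean([(140,187),(187,152),(267,182),(223,218)],0)*k+[308,100]
print('top',tri(['s7','d7'],[ts,td]))
for f,o,t in(('s7',(138,155),ts),('d7',(308,100),td)): print(((proj(f,[.4755,-.2935,.186])[0]-o)/k).round(1),((t-o)/k).round(1))
E
```

```text
top [ 0.47759279 -0.29396922  0.18432552]
[149.5 131.1] [150.5 140. ]
[207.8 184.1] [204.3 184.8]
```

```bash
python3 -c "
from workcell import arm
print(arm.finish_job())"
```

```text
the job is handed in; nothing more can be done
None
```

The job is handed in at about 26 s of the 64 s allowed: the cover is fully open, the candle was set down on the bare table and released, then regrasped, and it now stands upright, flame up, about 2 mm off the centre of the steel candlestick's plate, with the gripper clear.

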